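# Switch off the main switch and prove the red terminal dead

### The arm

A 7-joint arm with a two-finger parallel gripper is mounted at the origin on a cart in front of the work surface, level with it; the furniture and walls round the work are solid. World frame = base frame: x ahead of the robot, y to its left, z up, the work surface at z = 0. Lengths are in m, angles in rad, forces in N, time in s.
With the tool pointing down it reaches from about 0.425 to 0.925 m from the base axis. Payload 6.8 kg.
Tool frame: the origin (TCP) lies on the centre line of the jaws, within the pads' length; the fingertips stand 14 mm ahead of it and the grasp point (between the pads) lies 5 mm behind it (r.tips_ahead is the distance from the TCP to the fingertips, in m); z points along the fingers, y is the line along which they close (so a half turn about z gives the same grasp; the last joint's range is limited). The gripper opens to 85 mm and grips with 20 to 120 N. Pads are 22 mm wide; open, the fingers measure 114 mm over their backs; the gripper's body (76 mm by 85 mm) begins 54 mm behind the grasp point. The pads swing forward as they close: fully open they stand 13 mm farther back than shut.
Start: joints at [1.189, 0.477, 0.022, 1.555, -0.011, 1.109, -0.083], TCP at [0.183, -0.65, 0.207] pointing down, gripper open.
Joint ranges: [-2.96, 2.96], [-0.34, 2.1], [-1.41, 1.46], [0.24, 2.44], [-1.37, 4.51], [0.17, 1.92], [-2.96, 2.96]. Speed limits (rad/s): [2.39, 2.39, 3.14, 3.14, 3.14, 3.14, 3.14].

### API

Orientations are given as a rotation vector (axis times angle).
In Python, from bench import r, eyes gives the robot as it stands.
- The arm moves only by the tool step_arm, never from a script. Its argument "rows" is a list of rows, each a list of 6 numbers: the shift along the world's x, y, z in units of 60 cm (1.0 is 60 cm), then the turn, a rotation vector about the world's x, y, z in units of pi rad (1.0 is pi rad). In form: [[x, y, z, rx, ry, rz], ...]. A call has 1 to 5 rows; each row is the pose to reach, as a shift and turn from the pose commanded when the call began, turning the shorter way round; what a row does not reach only later rows make up. A row lasts 1/12 s, in which the tool goes at most 41.7 mm and 7.16 degrees, less where a joint would pass 70% of its speed; a pose out of reach is approached as far as the arm can. A call with a number of a shift or a turn outside -1 to 1 is refused whole. A call with a gripper value outside its range is refused whole. "jaw" is the closure, from 0 (fully open) to 1 (shut), set as the call begins (left out, the last holds). The fingers move at their own pace and stop on an object; "squeeze" is the grip in N (left out, the last holds). Time passes only in rows, so rows that repeat a pose let the fingers close. It gives the time, the measured TCP pose, the force, the opening and the grip force at its end, in the units of the state.
- r.get_obs(): the state, without advancing time (a new reading comes with each control period).
- eyes.grab_frame(name): name is "side" or "top"; returns the picture (400x640x3 uint8, red, green, blue); there is no depth.
- eyes.camera_info(name): a dict with "mtx" (3x3 intrinsics, pixels), "k1" (the pictures are not rectified: a ray, as slopes to the right and down, at radius r is drawn at 1 + k1 r^2 times it, then the intrinsics apply), "extrinsics" (4x4, takes a point from camera to world coordinates). Camera axes: x right, y down, z forward; pixel columns grow to the right and rows downward; lengths in m; the calibration is good to about 2 mm. A picture is of the moment at which its call begins. camera_info takes no time and is no camera call.
- r.hand_in(): hands the job in; it is judged then, once.
The state is a dict: "clock": time; "joints": joint angles; "qvel": joint speeds; "tau": joint torques, N m; "tcp_pos": TCP position; "orientation": TCP orientation; "contact_force": force on the tool from outside, world axes, zero at the start; "moment": the same for the moment, N m; "grip_width": finger opening in m; "gripper_force": force on a finger pad.
Only numpy, scipy, OpenCV 4.12 (cv2) and the standard library are available. Lean on these libraries where they do the work, as an engineer would, in place of code of your own. Each camera call takes 0.05 s, during which the arm holds its last target. There are 200 camera calls.

### The job

Before this switchgear plate is worked on: turn the red handle of its main switch a quarter turn counter-clockwise, fully to the off stop, then take the yellow voltage tester out of the tool stand and set its tip on the brass screw in the red terminal, with the tester upright. Press gently, so that the spring tip goes in about half way and does not bottom out, and finish while holding the tester like that, on the screw; do not disturb the other things on the table.

Things in the scene. Friction and masses are not known exactly. Their poses are not given: they have to be found in the camera images.
- switch_handle (a joint): the main switch's red handle on its yellow face plate, turning about a vertical axis, rad: 0 = on (bar lies along the plate's x axis), 1.571 = off stop (bar lies along the plate's y axis, a quarter turn counter-clockwise seen from above). It stays where it is left; turning it takes about 0.1 N m.
- handle_grip (a point): on the axis of the red handle, half-way up its bar. The bar is 43 mm long (along this point's x axis, which turns with the handle), 13 mm thick (along y) and 28 mm tall (14 mm above and below this point), standing on a red disc 43 mm across and 3 mm high; below that is the yellow face plate, 62 mm square. Pinch the bar from above across its thickness and turn about this point.
- switch_plate: aluminium mounting plate, 220 mm (x) by 360 mm (y), lying fixed on the table, origin at the centre of its underside. A rail runs along y at x = 0. On it: the main switch at y = +92 mm, three breakers (tops 83 mm above the table, from y = +5 to -49 mm) and four terminals side by side between y = -60 and -131 mm (tops 57.5 mm above the table). Grey wiring ducts 43 mm high run along both long edges.
- screw_red (a point): centre of the top of the brass screw in the red terminal (the spot to be touched), 53.5 mm above the table. The terminals (red, grey, blue, green; 54 mm along the plate's x, 17 mm along y, in any order) have one screw each, on the robot's side. The screw is 11.6 mm across and lies 4 mm deep in a well 15 mm by 13 mm.
- tester_grip (a point): middle of the yellow handle of the voltage tester, on the tester's long axis. The tester stands upright, tip down, in the tool stand. Its z axis points up from the tip to the top end. Handle 17 mm (x) by 20 mm (y), flat sides, from 48 mm below to 40 mm above this point; below it a black guard 26 by 28 mm, 4 mm thick, which rests on the stand; below the guard a round nose 12 mm thick, then a thin shaft. The end of the spring tip lies 100 mm below this point. Weighs about 75 g.
- tester_tip (a point): end of the brass spring tip (3.6 mm thick) of the tester, on its long axis.
- tester_spring (a joint): how far the tester's spring tip is pushed in, m: 0 = free, 0.008 = bottomed. It starts to move at about 1 N and takes 0.6 N more per mm (about 3.4 N half-way in, 5.8 N bottomed).
- tester: the voltage tester as a whole; origin on its axis at the end of the free spring tip.
- tool_stand: grey block 56 mm (x) by 150 mm (y), 60 mm high, fixed on the table, origin at the centre of its underside. The tester hangs in a hole at y = -47 mm, 14.5 mm wide and 54 mm deep: lift the tester by at least 50 mm to clear it. A marker and a blue pen stand at y = +22 and +52 mm (tops about 120 and 170 mm above the table).
- terminal_red: the red terminal, origin at the centre of its underside on the rail; its axes are those of the plate.
- flat_pliers: flat-nosed pliers with red and yellow grips, 62 by 175 mm, 14 mm high, lying at the right edge; to be left alone; origin at the centre of its underside
- tape_measure: yellow tape measure, 33 by 81 mm, 61 mm high, at the right edge; to be left alone; origin at the centre of its underside
- side_cutter: side cutters with red and yellow grips, 62 by 146 mm, 14 mm high, lying at the left, behind the tool stand; to be left alone; origin at the centre of its underside
- bulb_carton: white carton 62 by 62 mm, 115 mm high, at the near right; to be left alone; origin at the centre of its underside
- tape_black: roll of black tape, 58 mm across, 26 mm high, at the right; to be left alone; origin at the centre of its underside
- screw_carton: brown carton 55 by 85 mm, 45 mm high, at the near right; to be left alone; origin at the centre of its underside
Things that resemble listed ones, but are neither listed nor needed, are in the scene too. Of the things that look like the tester, the larger one is meant.

How it is judged:
By the outcome, as a careful person would: the job done as asked, in the order asked, and still so for the second after the job is handed in, while the arm keeps its last pose, push and grip.
It also fails if it takes over 64 s, if anything falls off the work surface, if the arm or the gripper's body presses on something with over 40 N, if the wrist force passes 120 N, or if a joint passes its speed limit or range.

## Working session

There is one attempt and no reset: what is moved stays moved. The work goes in short steps, Python scripts to look and compute and a tool call to move; the robot and the scene stay as the last step left them, time stands still between calls to the robot, and variables do not carry over. Pictures are saved under pics/ and viewed, at most 10 in all, crops included, and the job is handed in when it is done.

Besides the shell and the picture viewer there is one more tool, called after "Call:" in YAML: its name, and indented under it one key for each argument. step_arm: Moves the arm, as the interface text tells. Shifts and turns lie within -1 to 1; 1 stands for 60 cm of shift or pi rad of turn. Its arguments: {"type":"object","properties":{"rows":{"type":"array"},"jaw":{"type":"number"},"squeeze":{"type":"number"}},"required":["rows"]}

```bash
mkdir -p pics; python3 - <<'E'
from bench import r,eyes
import cv2,numpy as np
for n in("top","side"):
    f=eyes.grab_frame(n); cv2.imwrite(f"pics/{n}0.png",f[:,:,::-1]); np.save(f"pics/{n}0.npy",f)
    print(n,eyes.camera_info(n))
print(r.get_obs())
E
```

```text
top {'mtx': array([[479.64038335,   0.        , 321.4129507 ],
       [  0.        , 479.64038335, 195.53803114],
       [  0.        ,   0.        ,   1.        ]]), 'k1': -0.14374320111549777, 'extrinsics': array([[ 0.0022263 , -0.98500444,  0.17251465,  0.3042272 ],
       [-0.99987163, -0.00493001, -0.01524548, -0.01735089],
       [ 0.01586736, -0.17245856, -0.98488896,  1.383022  ],
       [ 0.        ,  0.        ,  0.        ,  1.        ]])}
side {'mtx': array([[434.10355959,   0.        , 323.85383414],
       [  0.        , 434.10355959, 203.70434593],
       [  0.        ,   0.        ,   1.        ]]), 'k1': 0.020090362964948767, 'extrinsics': array([[-0.97695058, -0.10745937,  0.18444525,  0.28218751],
       [-0.2128923 ,  0.55376367, -0.80499855,  0.87082304],
       [-0.01563444, -0.82571078, -0.56387701,  0.72907996],
       [ 0.        ,  0.        ,  0.        ,  1.        ]])}
{'clock': 0.1, 'joints': array([ 1.18888017,  0.47776676,  0.02235744,  1.55631486, -0.01155533,
        1.10927529, -0.08311332]), 'qvel': array([-9.85383455e-04, -1.53353556e-03,  1.44310021e-03, -1.44080917e-03,
       -1.82902257e-04,  1.48525626e-03, -8.92564895e-05]), 'tau': array([ 5.36973224e-03, -5.97765219e+01,  1.61427900e+00, -2.81955296e+01,
        1.28297601e-02,  4.98217531e-03, -3.27848745e-06]), 'tcp_pos': array([ 0.18237243, -0.64932452,  0.20600608]), 'orientation': array([-3.11060829e+00, -4.28499608e-01,  4.70566135e-04]), 'contact_force': array([-0.33257117,  0.3620031 ,  0.22214046]), 'moment': array([0.03668645, 0.01110065, 0.00942284]), 'gripper_force': 0.0, 'grip_width': 0.08529358010041428}
```

View pics/top0.png

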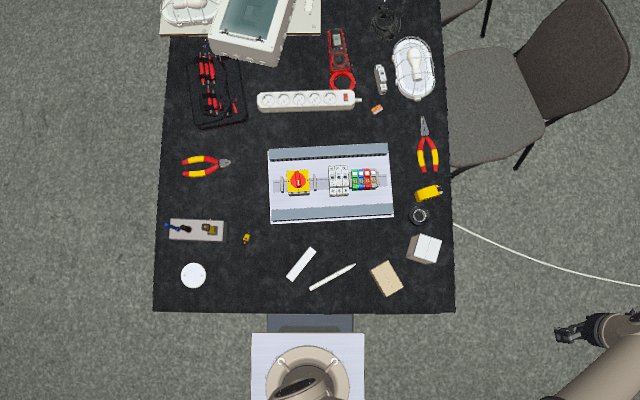

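View pics/side0.png

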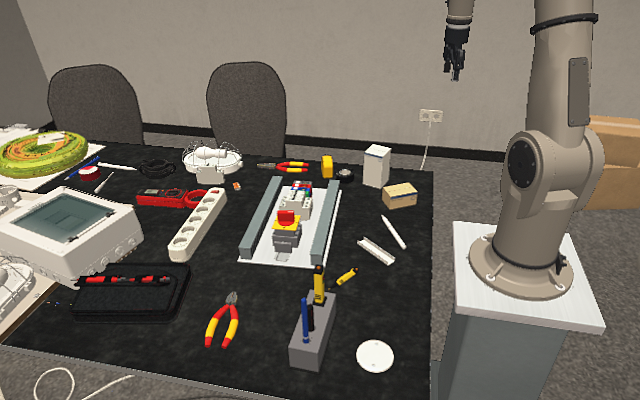

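The top view shows the red handle at about (298,181), the terminals at (352–378,180), and the tester in its stand at about (210,228). In the side view the tester is at about (319,285) and the handle at (286,217). A smaller look-alike lies at top (246,239).

```bash
cat > h.py <<'E'
from bench import r,eyes
import cv2,numpy as np
def ray(n,p):
    c=eyes.camera_info(n);K=c["mtx"];E=np.array(c["extrinsics"])
    u=cv2.undistortPoints(np.array([[p]],float),K,np.array([c["k1"],0,0,0.]))[0,0]
    return E[:3,3],E[:3,:3]@np.array([u[0],u[1],1])
def plane(n,p,z):
    o,d=ray(n,p);return o+d*(z-o[2])/d[2]
def tri(p,q):
    o,d=ray("top",p);a,b=ray("side",q)
    s=np.linalg.lstsq(np.c_[d,-b],a-o,rcond=None)[0]
    P,Q=o+d*s[0],a+b*s[1];return (P+Q)/2,np.linalg.norm(P-Q)
def proj(n,P):
    c=eyes.camera_info(n);E=np.linalg.inv(c["extrinsics"])
    return cv2.projectPoints(np.array([P],float),cv2.Rodrigues(E[:3,:3])[0],E[:3,3],c["mtx"],np.array([c["k1"],0,0,0.]))[0][0,0]
def blobs(f,lo,hi,box,amin=6):
    x0,y0,x1,y1=box;m=cv2.inRange(cv2.cvtColor(f,cv2.COLOR_RGB2HSV),lo,hi)
    k=np.zeros_like(m);k[y0:y1,x0:x1]=m[y0:y1,x0:x1]
    n,l,s,c=cv2.connectedComponentsWithStats(k)
    return [(c[i].round(2),s[i].tolist(),np.argwhere(l==i)[:,::-1]) for i in range(1,n) if s[i][4]>=amin]
E
python3 - <<'E'
from h import *
t=np.load("pics/top0.npy");s=np.load("pics/side0.npy")
def show(n,b):
    for c,st,p in b: print(n,c,st)
show("t red",blobs(t,(0,150,100),(6,255,255),(280,160,390,200))+blobs(t,(174,150,100),(180,255,255),(280,160,390,200)))
show("t yel",blobs(t,(18,120,100),(35,255,255),(165,160,390,250)))
show("s red",blobs(s,(0,150,80),(6,255,255),(260,170,330,240))+blobs(s,(174,150,80),(180,255,255),(260,170,330,240)))
show("s yel",blobs(s,(18,120,80),(35,255,255),(260,180,370,320)))
a=cv2.resize(t[160:205,265:395],None,fx=6,fy=6,interpolation=cv2.INTER_CUBIC)
b=cv2.resize(t[212:247,160:255],None,fx=6,fy=6,interpolation=cv2.INTER_CUBIC)
im=np.zeros((490,780,3),np.uint8);im[:270]=a;im[275:485,:570]=b
cv2.imwrite("pics/c1.png",im[:,:,::-1])
a=cv2.resize(s[170:260,240:340],None,fx=4,fy=4,interpolation=cv2.INTER_CUBIC)
b=cv2.resize(s[255:375,280:380],None,fx=4,fy=4,interpolation=cv2.INTER_CUBIC)
im=np.zeros((480,800,3),np.uint8);im[:360,:400]=a;im[:,400:]=b
cv2.imwrite("pics/c2.png",im[:,:,::-1])
E
```

```text
t red [366.49 174.03] [364, 169, 7, 11, 39]
t red [297.54 179.23] [291, 171, 14, 17, 151]
t red [367.42 184.97] [364, 180, 7, 10, 38]
t yel [194.41 160.88] [188, 160, 16, 4, 41]
t yel [196.68 173.26] [189, 170, 16, 7, 99]
t yel [297.61 180.96] [287, 170, 23, 22, 279]
t yel [367.33 180.89] [366, 179, 4, 4, 9]
t yel [373.33 180.5 ] [372, 179, 4, 4, 12]
t yel [354.75 181.25] [353, 180, 4, 4, 8]
t yel [361. 181.] [360, 180, 3, 3, 9]
t yel [211.21 229.82] [208, 226, 7, 8, 38]
t yel [246.25 237.03] [243, 234, 7, 7, 36]
s red [304.5 170.5] [302, 170, 6, 2, 10]
s red [293.  184.5] [292, 184, 3, 2, 6]
s red [304.1  184.97] [298, 184, 13, 3, 31]
s red [285.35 216.65] [277, 210, 17, 15, 202]
s red [286.92 222.  ] [279, 215, 15, 11, 24]
s yel [286.62 224.16] [272, 215, 29, 16, 198]
s yel [345.18 276.84] [336, 268, 20, 18, 140]
s yel [318.54 287.49] [313, 270, 12, 34, 278]
```

View pics/c1.png

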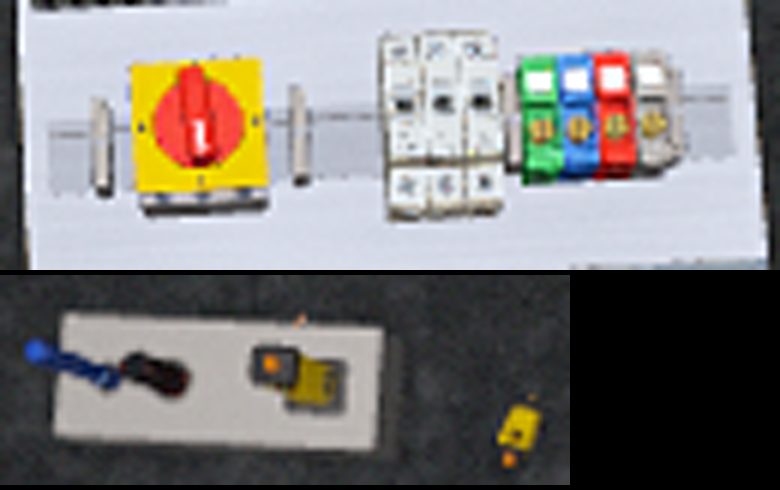

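View pics/c2.png

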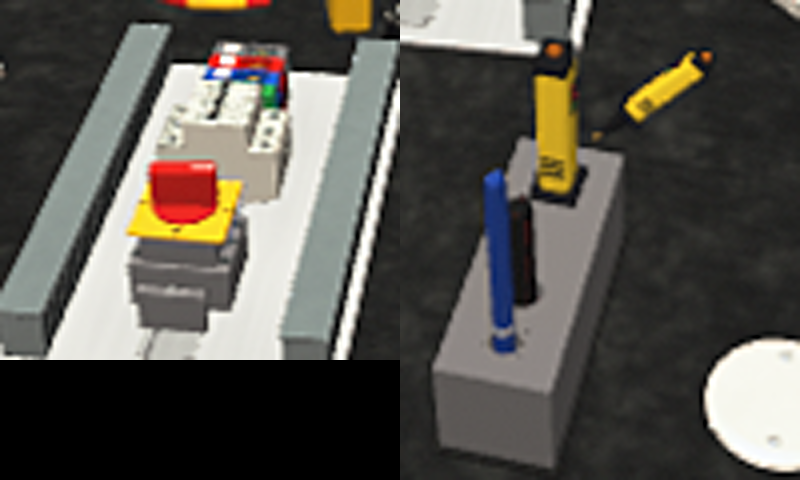

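Crops: handle bar in top view from about (297,171) to (298,188). Terminals run green, blue, red, grey, with the red screw at (367.3,180.9). The tester's top end is at top (205.5,227.5) and side (319,267); its guard rests on the stand.

```bash
python3 - <<'E'
from h import *
np.set_printoptions(precision=4,suppress=True)
T=lambda x,y:(x/6+265-.42,y/6+160-.42); T2=lambda x,y:(x/6+160-.42,(y-275)/6+212-.42)
S=lambda x,y:(x/4+240-.37,y/4+170-.37); S2=lambda x,y:((x-400)/4+280-.37,y/4+255-.37)
C=[tri(T(*a),S(*b)) for a,b in [((131,62),(127,235)),((135,192),(225,240)),((270,187),(243,182)),((262,57),(150,178))]]
for c in C: print("face",*c)
f=np.mean([c[0] for c in C],0);print("centre",f)
for z in (.09,.1,.11):
    P=[plane("top",T(*a),z) for a in[(131,62),(135,192),(270,187),(262,57)]];print(z,np.mean(P,0),[np.linalg.norm(P[i]-P[i-1]) for i in range(4)])
print("bar top",tri(T(194,113),S(183,166)))
sc=[plane("top",p,.0535) for p in[(354.75,181.25),(361,181),(367.33,180.89),(373.33,180.5)]];print("screws",np.array(sc))
d=sc[0]-sc[3];print("yaw",np.arctan2(-d[0],d[1]))
# plate corners (top view white plate) via brightness: fit minAreaRect
t=np.load("pics/top0.npy");b=[p for c,s,p in blobs(t,(0,0,110),(180,90,255),(258,135,402,232),2000)]
for p in b:
    q=cv2.boxPoints(cv2.minAreaRect(p.astype(np.float32)));W=np.array([plane("top",x,.0) for x in q]);print("plate box",q,W[:,:2])
print("tester top",tri(T2(272,365),S2(553,48)))
st=[plane("top",T2(*a),.06) for a in[(62,315),(383,326),(380,450),(55,437)]]
print("stand",np.array(st),np.mean(st,0)); 
e=(st[0]+st[3]-st[1]-st[2]);e/=np.linalg.norm(e);print("stand yaw",np.arctan2(-e[0],e[1]));print("tester by stand",np.mean(st,0)-.047*e)
print("guard centre",plane("top",T2(316,387),.064))
E
```

```text
face [0.6052 0.0604 0.0693] 0.00341546334132474
face [0.5426 0.0574 0.0725] 0.0037268989260309613
face [ 0.5465 -0.0048  0.0717] 0.0015065494540522242
face [ 0.6086 -0.0007  0.0693] 0.002006281488186508
centre [0.5757 0.0281 0.0707]
0.09 [0.573  0.0276 0.09  ] [np.float64(0.06037218473247978), np.float64(0.06091861083474358), np.float64(0.06169532169995595), np.float64(0.06103084539554902)]
0.1 [0.5709 0.0273 0.1   ] [np.float64(0.05990527709592389), np.float64(0.060447477236826565), np.float64(0.06121818115967027), np.float64(0.06055884379569111)]
0.11 [0.5689 0.0269 0.11  ] [np.float64(0.05943836945936801), np.float64(0.05997634363890966), np.float64(0.06074104061938459), np.float64(0.060086842195833434)]
bar top (array([0.5745, 0.0295, 0.1046]), np.float64(0.0013868360835607204))
screws [[ 0.5787 -0.1324  0.0535]
 [ 0.5795 -0.1501  0.0535]
 [ 0.58   -0.1682  0.0535]
 [ 0.5812 -0.1853  0.0535]]
yaw 0.04730274008084649
plate box [[265.7173 148.7663]
 [389.1142 141.6472]
 [393.4578 216.9351]
 [270.0608 224.0542]] [[ 0.6873  0.1277]
 [ 0.7121 -0.2421]
 [ 0.4841 -0.2495]
 [ 0.4618  0.1099]]
tester top (array([0.4359, 0.2644, 0.1551]), np.float64(0.0010313387663282417))
stand [[0.4692 0.3871 0.06  ]
 [0.4652 0.2349 0.06  ]
 [0.4076 0.2344 0.06  ]
 [0.412  0.3876 0.06  ]] [0.4385 0.311  0.06  ]
stand yaw -0.02724656870701575
tester by stand [0.4372 0.264  0.06  ]
guard centre [0.4361 0.2644 0.064 ]
```

Call:
step_arm:
  rows:
    - [0.033,0.058,0.005,0,0,-0.014]
    - [0.067,0.115,0.01,0,0,-0.028]
    - [0.1,0.173,0.01,0,0,-0.042]
    - [0.133,0.231,0.01,0,0,-0.056]
    - [0.167,0.289,0.01,0,0,-0.07]
  jaw: 0
  squeeze: 60

```text
clock: 0.52
tcp_pos: [0.283, -0.4745, 0.2126]
orientation: [-3.14, -0.081, 0.001]
contact_force: [0.6, -0.4, 0.1]
grip_width: 0.0853
gripper_force: 0.0
```

Call:
step_arm:
  rows:
    - [0.033,0.058,0,0,0,0]
    - [0.067,0.115,0,0,0,0]
    - [0.1,0.173,0,0,0,0]
    - [0.133,0.231,0,0,0,0]
    - [0.167,0.289,0,0,0,0]

```text
clock: 0.93
tcp_pos: [0.3831, -0.3012, 0.2128]
orientation: [3.14, 0.084, -0.0]
contact_force: [0.4, -0.5, -0.1]
grip_width: 0.0853
gripper_force: 0.0
```

Call:
step_arm:
  rows:
    - [0.033,0.058,0,0,0,0]
    - [0.067,0.115,0,0,0,0]
    - [0.1,0.173,0,0,0,0]
    - [0.133,0.231,0,0,0,0]
    - [0.167,0.289,0,0,0,0]

```text
clock: 1.35
tcp_pos: [0.4834, -0.1279, 0.2128]
orientation: [3.14, 0.084, -0.0]
contact_force: [0.3, -0.2, -0.1]
grip_width: 0.0855
gripper_force: 0.0
```

Call:
step_arm:
  rows:
    - [0.033,0.056,0,0,0,0]
    - [0.07,0.118,0,0,0,0]
    - [0.105,0.178,-0.02,0,0,0]
    - [0.137,0.232,-0.04,0,0,0]
    - [0.1535,0.26,-0.065,0,0,0]
  jaw: 0.5

```text
clock: 1.77
tcp_pos: [0.5773, 0.0321, 0.174]
orientation: [-3.137, -0.092, -0.004]
contact_force: [1.0, -0.7, 0.2]
grip_width: 0.0433
gripper_force: 0.0
```

Call:
step_arm:
  rows:
    - [0,0,-0.035,0,0,0]
    - [0,0,-0.065,0,0,0]
    - [0,0,-0.095,0,0,0]
    - [0,0,-0.115,0,0,0]
    - [0,0,-0.13,0,0,0]

```text
clock: 2.18
tcp_pos: [0.5743, 0.0262, 0.0943]
orientation: [3.14, 0.085, -0.003]
contact_force: [-1.3, 1.0, 0.4]
grip_width: 0.0427
gripper_force: 0.0
```

```bash
python3 - <<'E'
from h import *
o=r.get_obs();print(o["tcp_pos"],o["joints"],o["contact_force"],o["grip_width"],r.tips_ahead)
t=eyes.grab_frame("top");s=eyes.grab_frame("side")
a=cv2.resize(t[145:215,255:345],None,fx=4,fy=4,interpolation=cv2.INTER_CUBIC)
b=cv2.resize(s[165:255,240:340],None,fx=4,fy=4,interpolation=cv2.INTER_CUBIC)
im=np.zeros((360,760,3),np.uint8);im[:280,:360]=a;im[:,360:]=b
cv2.imwrite("pics/c3.png",im[:,:,::-1])
E
```

```text
[0.57432286 0.02616063 0.09429274] [ 0.1022176   0.46840956 -0.32861253  1.87880799  0.19883235  0.82824863
 -1.84574446] [-1.31732355  0.96207307  0.36737429] 0.04268547028960113 0.014
```

View pics/c3.png

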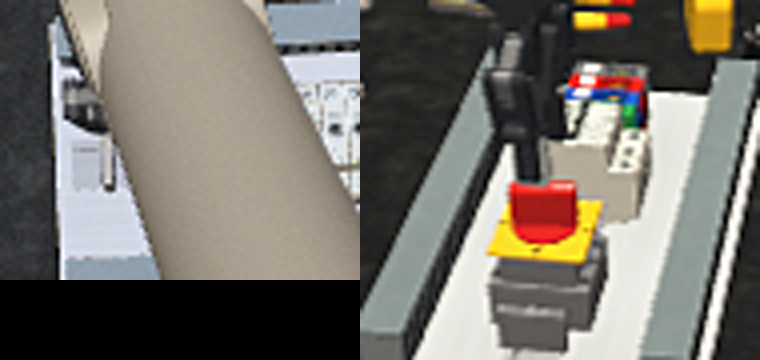

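```bash
python3 - <<'E'
from h import *
o=r.get_obs();p=o["tcp_pos"];print(p,o["clock"])
for dy in(-.025,0,.025):
  for dz in (-.014,.0,.1): print(dy,dz,proj("side",p+[0,dy,dz]),proj("top",p+[0,dy,dz]))
print(proj("side",[.5755,.0283,.1025]),proj("top",[.5755,.0283,.1025]))
s=eyes.grab_frame("side");print(eyes.camera_info("side")["extrinsics"])
cv2.imwrite("pics/s4.png",cv2.resize(s[60:260,200:400],None,fx=3,fy=3,interpolation=cv2.INTER_CUBIC)[:,:,::-1])
E
```

```text
[0.57409467 0.02601853 0.09450996] 2.2833
-0.025 -0.014 [289.01047251 212.42716913] [307.54680257 180.64431665]
-0.025 0.0 [288.67773943 207.97507989] [307.48272303 179.60831366]
-0.025 0.1 [286.15120081 174.23465327] [306.98354024 171.52810183]
0 -0.014 [286.27005836 218.05337502] [298.5266383  180.59867854]
0 0.0 [285.91157097 213.55966824] [298.36821132 179.56213748]
0 0.1 [283.18643079 179.46800146] [297.13355943 171.47779246]
0.025 -0.014 [283.42690668 223.8899525 ] [289.50831603 180.55456297]
0.025 0.0 [283.04097167 219.35450717] [289.25563161 179.51762423]
0.025 0.1 [280.10379237 184.90862367] [287.28630356 171.43041383]
[284.90554319 211.42130601] [297.44543968 178.45227974]
[[-0.97695058 -0.10745937  0.18444525  0.28218751]
 [-0.2128923   0.55376367 -0.80499855  0.87082304]
 [-0.01563444 -0.82571078 -0.56387701  0.72907996]
 [ 0.          0.          0.          1.        ]]
```

View pics/s4.png

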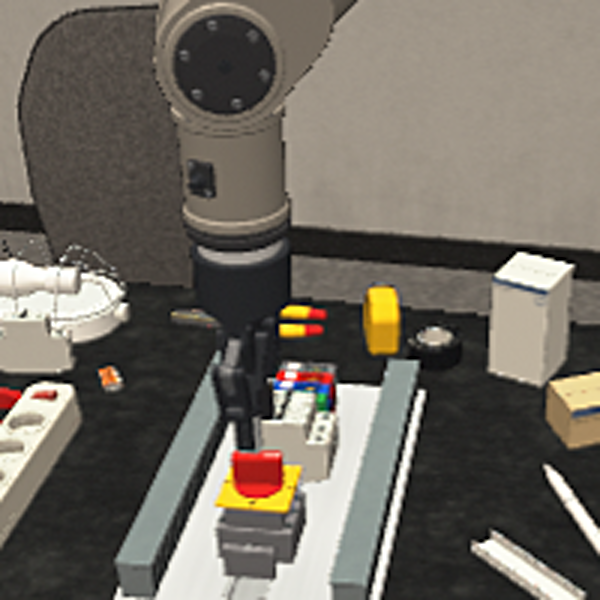

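```bash
python3 - <<'E'
from h import *
for n in("side","top"):
  for dz in(-.014,0,.1): print(n,dz,proj(n,np.array([.1824,-.6493,.206+dz])))
# base checks
print(proj("side",[0,0,0]),proj("top",[0,0,0]))
s=np.load("pics/side0.npy")[20:100,410:510];t=np.load("pics/top0.npy")[290:390,540:640]
im=np.zeros((400,800,3),np.uint8);im[:320,:400]=cv2.resize(s,None,fx=4,fy=4);im[:,400:]=cv2.resize(t,None,fx=4,fy=4)
cv2.imwrite("pics/c5.png",im[:,:,::-1])
E
```

```text
side -0.014 [447.84887402  91.8094692 ]
side 0 [448.45156395  87.85307204]
side 0.1 [452.96593371  58.2920472 ]
top -0.014 [561.37051866 324.1989384 ]
top 0 [564.0588854  324.63740635]
top 0.1 [584.94713381 327.99295484]
[518.18318137 265.44190365] [307.12852434 387.83699824]
```

View pics/c5.png

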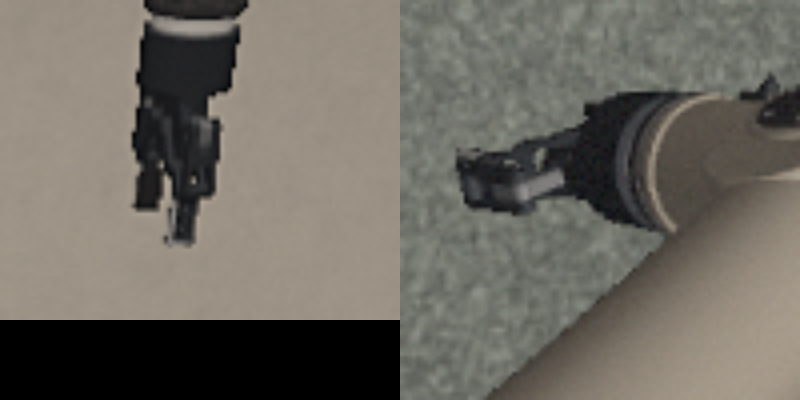

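```bash
python3 - <<'E'
from h import *
T=lambda x,y:((x-400)/4+540-.4,y/4+290-.4); S=lambda x,y:(x/4+410-.4,y/4+20-.4)
# fingertips: far finger (side left tip) / near finger
print(tri(T(495,182),S(163,226)))
for a in [(470,190),(525,195),(475,155),(500,180)]:
  for b in [(147,208),(180,243)]: print(a,b,*tri(T(*a),S(*b)))
# wrist black/steel flange ring: top (625,165)->; side (190,25)
print("flange",tri(T(628,165),S(193,28)))
E
```

```text
(array([ 0.17346301, -0.61856392,  0.25753183]), np.float64(0.021325332970413235))
(470, 190) (147, 208) [ 0.18142558 -0.58855924  0.28211873] 0.03870276422085687
(470, 190) (180, 243) [ 0.16335953 -0.60743073  0.24721636] 0.011821439450382323
(525, 195) (147, 208) [ 0.17704903 -0.63100426  0.26938621] 0.04276314669736794
(525, 195) (180, 243) [ 0.15826307 -0.65209288  0.23282999] 0.015208375788946831
(475, 155) (147, 208) [ 0.19113583 -0.5947912   0.27883925] 0.018413492780005043
(475, 155) (180, 243) [ 0.17343921 -0.61294455  0.24454294] 0.00923165340693572
(500, 180) (147, 208) [ 0.18269661 -0.61251081  0.27434701] 0.03342797659043003
(500, 180) (180, 243) [ 0.16440328 -0.63223398  0.23882486] 0.005919264788449228
flange (array([ 0.18575905, -0.61459387,  0.41219953]), np.float64(0.0023005799855562174))
```

The side view shows the fingertips at about (282,209), above or behind the handle bar rather than astride it. Closing gently here is harmless and shows whether the bar is between the pads.

Call:
step_arm:
  rows:
    - [0,0,0,0,0,0]
    - [0,0,0,0,0,0]
    - [0,0,0,0,0,0]
    - [0,0,0,0,0,0]
    - [0,0,0,0,0,0]
  jaw: 0.95
  squeeze: 20

```text
clock: 2.75
tcp_pos: [0.5755, 0.0263, 0.0964]
orientation: [3.14, 0.084, 0.001]
contact_force: [0.3, 0.4, -0.5]
grip_width: 0.0044
gripper_force: 0.0
```

```bash
python3 - <<'E'
from h import *
o=r.get_obs();print(o["tcp_pos"],o["contact_force"],o["grip_width"],o["gripper_force"])
R=cv2.Rodrigues(cv2.Rodrigues(np.array([-3.1106,-.4285,0]))[0])
p=np.array([.1824,-.6493,.206]);
for s in(1,-1):
  q=p+s*.048*np.array([.27,-.963,0]);print("start tip",q,proj("side",q),proj("top",q))
s=eyes.grab_frame("side")
cv2.imwrite("pics/s6.png",cv2.resize(s[130:250,230:340],None,fx=5,fy=5,interpolation=cv2.INTER_CUBIC)[:,:,::-1])
E
```

```text
[0.57552286 0.02629805 0.09641353] [ 0.33457816  0.39819569 -0.48453237] 0.004447515762055309 0.0
start tip [ 0.19536  -0.695524  0.206   ] [444.45116541  83.19879938] [580.25913521 318.67102106]
start tip [ 0.16944  -0.603076  0.206   ] [452.66987986  92.75863401] [547.46557622 330.62588144]
```

View pics/s6.png

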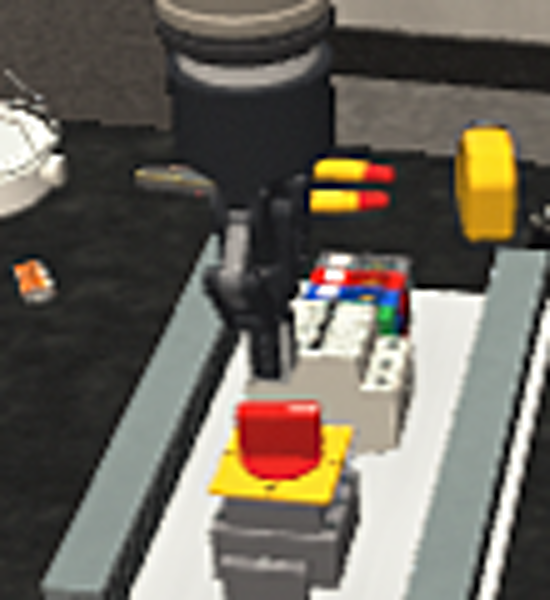

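The jaws shut to 4 mm, so no bar between them. The fingertip shows at side (283.6,205.4), about 12 rows higher than the reported pose predicts. The start picture shows the same 12-row shift, in both views. So the tips really stand about 35 mm higher than reported, and I'll go down by that much.

Call:
step_arm:
  rows:
    - [0,0,0,0,0,0]
    - [0,0,0,0,0,0]
    - [0,0,0,0,0,0]
    - [0,0,0,0,0,0]
    - [0,0,-0.01,0,0,0]
  jaw: 0.4

```text
clock: 3.22
tcp_pos: [0.5761, 0.0264, 0.0907]
orientation: [-3.14, -0.084, -0.003]
contact_force: [-0.5, 0.7, 0.3]
grip_width: 0.0513
gripper_force: 0.0
```

Call:
step_arm:
  rows:
    - [0,0,-0.01,0,0,0]
    - [0,0,-0.02,0,0,0]
    - [0,0,-0.03,0,0,0]
    - [0,0,-0.038,0,0,0]
    - [0,0,-0.045,0,0,0]

```text
clock: 3.63
tcp_pos: [0.5749, 0.0263, 0.062]
orientation: [3.14, 0.085, -0.001]
contact_force: [0.2, 1.0, 0.2]
grip_width: 0.0514
gripper_force: 0.0
```

Call:
step_arm:
  rows:
    - [0,0,0,0,0,0]
    - [0,0,0,0,0,0]
    - [0,0,0,0,0,0]
    - [0,0,0,0,0,0]
    - [0,0,0,0,0,0]
  jaw: 0.95
  squeeze: 20

```text
clock: 4.05
tcp_pos: [0.5759, 0.0295, 0.0633]
orientation: [-3.137, -0.089, -0.003]
contact_force: [0.9, 6.6, -2.9]
grip_width: 0.0121
gripper_force: 25.8
```

The grip closed on 12 mm with a 26 N pad force, so the bar is held, with a slight sideways push of +y 6.6 N. I'll centre on it and turn.

Call:
step_arm:
  rows:
    - [0,0.003,0,0,0,0]
    - [0,0.006,0,0,0,0.0]
    - [0,0.006,0,0,0,0.03]
    - [0,0.006,0,0,0,0.06]
    - [0,0.006,0,0,0,0.09]
  squeeze: 40

```text
clock: 4.47
tcp_pos: [0.5758, 0.03, 0.0634]
orientation: [3.096, 0.532, 0.002]
contact_force: [-0.0, 1.6, 0.3]
grip_width: 0.0119
gripper_force: 44.7
```

Call:
step_arm:
  rows:
    - [0,0,0,0,0,0.03]
    - [0,0,0,0,0,0.06]
    - [0,0,0,0,0,0.09]
    - [0,0,0,0,0,0.12]
    - [0,0,0,0,0,0.15]

```text
clock: 4.88
tcp_pos: [0.5755, 0.0306, 0.0634]
orientation: [-2.886, -1.241, -0.002]
contact_force: [-0.5, 2.3, 0.3]
grip_width: 0.0116
gripper_force: 44.8
```

Call:
step_arm:
  rows:
    - [0,0,0,0,0,0.03]
    - [0,0,0,0,0,0.06]
    - [0,0,0,0,0,0.09]
    - [0,0,0,0,0,0.12]
    - [0,0,0,0,0,0.15]

```text
clock: 5.3
tcp_pos: [0.5748, 0.0311, 0.0634]
orientation: [-2.516, -1.88, -0.0]
contact_force: [-2.9, 3.3, 2.6]
grip_width: 0.0117
gripper_force: 45.1
```

Call:
step_arm:
  rows:
    - [0,0,0,0,0,0.03]
    - [0,0,0,0,0,0.06]
    - [0,0,0,0,0,0.09]
    - [0,0,0,0,0,0.1]
    - [0,0,0,0,0,0.11]

```text
clock: 5.72
tcp_pos: [0.5742, 0.0312, 0.0634]
orientation: [-2.157, -2.281, 0.0]
contact_force: [-5.1, 3.1, 6.4]
grip_width: 0.0118
gripper_force: 45.4
```

```bash
python3 - <<'E'
from h import *
o=r.get_obs();print(o["tcp_pos"],o["orientation"],o["contact_force"],o["moment"],o["joints"])
E
```

```text
[0.57421616 0.03115561 0.06335718] [-2.15742000e+00 -2.28121858e+00  3.22518605e-04] [-5.08522789  3.14578499  6.4470277 ] [ 0.76059525  0.89717747 -0.06899317] [ 0.36202227  0.58873389 -0.69174272  1.87900754  0.48861866  0.85086473
 -0.52295735]
```

Call:
step_arm:
  rows:
    - [0,0,0,0,0,0.008]
    - [0,0,0,0,0,0.014]
    - [0,0,0,0,0,0.02]
    - [0,0,0,0,0,0.02]
    - [0,0,0,0,0,0.02]

```text
clock: 6.13
tcp_pos: [0.5742, 0.0312, 0.0634]
orientation: [-2.089, -2.343, -0.0]
contact_force: [-5.1, 4.7, 4.9]
grip_width: 0.0119
gripper_force: 49.2
```

```bash
python3 - <<'E'
from h import *
o=r.get_obs();print(o["tcp_pos"],o["orientation"],2*np.arctan2(o["orientation"][1],o["orientation"][0]),o["contact_force"],o["moment"],o["joints"])
E
```

```text
[0.57418011 0.03117761 0.0633913 ] [-2.08947472e+00 -2.34278102e+00 -2.53971065e-05] -4.598211880771632 [-5.09949966  4.66942801  4.94467814] [ 0.98178255  0.96366672 -0.92758058] [ 0.37184928  0.59298559 -0.70532716  1.87818538  0.49786922  0.85525711
 -0.47180509]
```

The moment jumped to -0.93 N m at about 93° of turn, so the handle is at the off stop. I'll release, lift and go over the tester.

Call:
step_arm:
  rows:
    - [0,0,0,0,0,0]
    - [0,0,0,0,0,0]
    - [0,0,0,0,0,0]
    - [0,0,0.03,0,0,0]
    - [0,0,0.08,0,0,0]
  jaw: 0.3

```text
clock: 6.55
tcp_pos: [0.5729, 0.0288, 0.1086]
orientation: [-2.086, -2.344, 0.007]
contact_force: [0.4, 0.4, 0.4]
grip_width: 0.0594
gripper_force: 0.0
```

Call:
step_arm:
  rows:
    - [0,0,0.06,0,0,0]
    - [0,0.02,0.12,0,0,0]
    - [-0.03,0.05,0.17,0,0,-0.015]
    - [-0.06,0.1,0.17,0,0,-0.03]
    - [-0.09,0.15,0.17,0,0,-0.045]

```text
clock: 6.97
tcp_pos: [0.5224, 0.1202, 0.2152]
orientation: [2.252, 2.186, 0.006]
contact_force: [0.6, 0.1, -0.3]
grip_width: 0.0598
gripper_force: 0.0
```

Call:
step_arm:
  rows:
    - [-0.03,0.055,0,0,0,0]
    - [-0.06,0.11,0,0,0,0]
    - [-0.09,0.16,0,0,0,0]
    - [-0.12,0.21,0,0,0,0]
    - [-0.14,0.24,0,0,0,0]

```text
clock: 7.38
tcp_pos: [0.4351, 0.2671, 0.2134]
orientation: [-2.245, -2.198, -0.002]
contact_force: [0.5, -0.1, 0.6]
grip_width: 0.0595
gripper_force: 0.0
```

```bash
python3 - <<'E'
from h import *
o=r.get_obs();print(o["tcp_pos"],np.mod(2*np.arctan2(o["orientation"][1],o["orientation"][0]),2*np.pi),o["contact_force"],o["moment"],o["joints"],o["grip_width"])
t=eyes.grab_frame("top");s=eyes.grab_frame("side")
for n,f,b in(("t",t,(280,160,320,200)),("s",s,(260,200,310,240))):
  for c,st,p in blobs(f,(0,150,80),(6,255,255),b): print(n,c,st, cv2.minAreaRect(p.astype(np.float32)))
a=cv2.resize(s[100:380,230:400],None,fx=2,fy=2,interpolation=cv2.INTER_CUBIC)
b=cv2.resize(t[140:260,160:320],None,fx=2.8,fy=2.8,interpolation=cv2.INTER_CUBIC)
im=np.zeros((560,790,3),np.uint8);im[:,:340]=a;im[:336,342:790]=b[:336,:448]
cv2.imwrite("pics/c7.png",im[:,:,::-1])
E
```

```text
[0.43512323 0.26711406 0.21343143] 1.5496355728374418 [ 0.5300377  -0.11501105  0.60486005] [ 0.02555831 -0.05616078  0.03515091] [ 0.07751285  0.31822115 -0.89506416  1.89131907  0.28280629  1.06313119
 -0.95345481] 0.05954653320523628
t [297.2 180.1] [290, 173, 15, 15, 145] ((297.5500183105469, 180.15000915527344), (13.914020538330078, 12.965337753295898), 71.56504821777344)
s [285.85 218.49] [278, 211, 15, 15, 124] ((285.9646911621094, 217.6588134765625), (13.666620254516602, 13.449688911437988), 12.528807640075684)
```

View pics/c7.png

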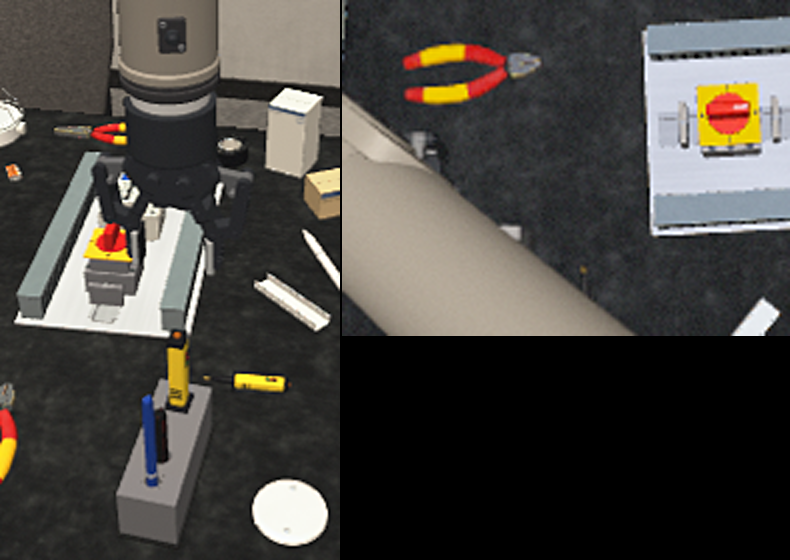

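Side view: the handle bar now lies along the plate's y (off). The tester still stands at side (319,285). The open fingertips show at about (298.5,231) and (335,235). I'll check their offset against the reported pose.

```bash
python3 - <<'E'
from h import *
np.set_printoptions(precision=1,suppress=True)
for dz in(0,.02,.035,.045): print(dz,[proj("side",[.4351+s*.036,.2671,.2134-.014+dz]) for s in(1,-1)])
t=eyes.grab_frame("side");s0=np.load("pics/side0.npy")
for f in(s0,t):
  for c,st,p in blobs(f,(18,120,80),(35,255,255),(300,250,380,320)): print(c,st)
print(proj("side",[.436,.2644,.152]),proj("side",[.4355,.2644,.155]))
# dark finger tip rows per column near expected columns
g=cv2.cvtColor(t,cv2.COLOR_RGB2GRAY)
for c in(297,298,299,334,335,336): print(c,g[215:250,c])
E
```

```text
0 [array([298.6, 247.5]), array([336. , 252.4])]
0.02 [array([298. , 239.3]), array([336. , 244.1])]
0.035 [array([297.6, 232.9]), array([336. , 237.7])]
0.045 [array([297.4, 228.6]), array([336. , 233.4])]
[345.2 276.8] [336, 268, 20, 18, 140]
[318.5 287.5] [313, 270, 12, 34, 278]
[318.5 287.5] [313, 270, 12, 34, 279]
[359.2 290.9] [347, 287, 26, 9, 189]
[333.  288.5] [332, 288, 3, 2, 6]
[317.6 267.7] [317.8 266.6]
297 [217 135 112 118 117 118 116 133 138 137 136 154 157 154 154 156 133 153
 155 121  93 108 107  74  71  71  69  69  65  65  59  85 128 234 237]
298 [124  60  46  53  54  53  52  71  73  75  74  92  94  94  93 103  97 122
 115  87  76  65  55  55  53  50  42  38  74  74 158 217 227 236 235]
299 [ 23  19  16  15  19  16  18  17  15  18  17  15  12  13  10  24  38  71
  66  54  57  56  53  45  38  71 165 174 221 225 236 243 240 235 233]
334 [ 38  37  39  31  43 202 168 154 156 155 155 154 153 154 154 153 154 154
 153 155 160 112  54  40  41  38  39  41  40  39  37  39  39  37  37]
335 [ 40  43  44  36  25 117 111 106 106 107 107 106 108 107 106 107 107 106
 105 123 121 100  56  41  41  38  40  40  39  39  36  39  37  39  39]
336 [38 41 44 40 34 36 44 43 45 45 44 45 46 46 51 46 43 44 52 72 61 65 49 40
 40 40 40 40 44 42 40 37 38 37 39]
```

Call:
step_arm:
  rows:
    - [0,0,-0.045,0,0,0]
    - [0,0,-0.09,0,0,0]
    - [0,0,-0.13,0,0,0]
    - [0,0,-0.165,0,0,0]
    - [0,0,-0.2,0,0,0]

```text
clock: 7.95
tcp_pos: [0.4384, 0.2619, 0.0915]
orientation: [2.251, 2.19, -0.001]
contact_force: [1.8, 0.1, -0.3]
grip_width: 0.06
gripper_force: 0.0
```

Call:
step_arm:
  rows:
    - [0,0,-0.012,0,0,0]
    - [0,0,-0.022,0,0,0]
    - [0,0,-0.022,0,0,0]
    - [0,0,-0.022,0,0,0]
    - [0,0,-0.022,0,0,0]

```text
clock: 8.37
tcp_pos: [0.4381, 0.2643, 0.0808]
orientation: [2.249, 2.193, 0.003]
contact_force: [-0.1, 1.0, -0.5]
grip_width: 0.0597
gripper_force: 0.0
```

Call:
step_arm:
  rows:
    - [0,0,0,0,0,0]
    - [0,0,0,0,0,0]
    - [0,0,0,0,0,0]
    - [0,0,0,0,0,0]
    - [0,0,0,0,0,0]
  jaw: 0.9
  squeeze: 30

```text
clock: 8.78
tcp_pos: [0.4363, 0.264, 0.0797]
orientation: [-2.248, -2.194, 0.002]
contact_force: [-3.7, 0.6, 2.3]
grip_width: 0.0168
gripper_force: 29.8
```

Gripped at 16.8 mm (17 expected). Lifting straight up.

Call:
step_arm:
  rows:
    - [0,0,0.01,0,0,0]
    - [0,0,0.03,0,0,0]
    - [0,0,0.06,0,0,0]
    - [0,0,0.1,0,0,0]
    - [0,0,0.14,0,0,0]
  squeeze: 60

```text
clock: 9.2
tcp_pos: [0.4374, 0.2638, 0.1654]
orientation: [2.248, 2.194, 0.0]
contact_force: [0.1, 0.3, -1.2]
grip_width: 0.0162
gripper_force: 59.2
```

Call:
step_arm:
  rows:
    - [0,0,0.04,0,0,0]
    - [0,0,0.07,0,0,0]
    - [0,0,0.08,0,0,0]
    - [0,0,0.08,0,0,0]
    - [0,0,0.08,0,0,0]

```text
clock: 9.62
tcp_pos: [0.4373, 0.2635, 0.2116]
orientation: [2.249, 2.193, 0.0]
contact_force: [-0.1, -1.2, -1.7]
grip_width: 0.0164
gripper_force: 59.3
```

```bash
python3 - <<'E'
from h import *
np.set_printoptions(precision=4,suppress=True)
o=r.get_obs();print(o["tcp_pos"],o["orientation"],o["contact_force"],o["moment"],o["grip_width"])
t=eyes.grab_frame("top");s=eyes.grab_frame("side")
for n,f,b in(("t",t,(180,150,290,250)),("s",s,(280,170,380,320))):
  for c,st,p in blobs(f,(18,120,80),(35,255,255),b): print(n,c,st,cv2.fitLine(p.astype(np.float32),2,0,.01,.01).ravel())
p=o["tcp_pos"]
for z in(.04,.0,-.03): print(proj("side",p+[0,0,z]))
cv2.imwrite("pics/s8.png",cv2.resize(s[150:330,260:390],None,fx=3.3,fy=3.3,interpolation=cv2.INTER_CUBIC)[:,:,::-1])
E
```

```text
[0.4373 0.2635 0.2116] [2.2487 2.193  0.0002] [-0.1013 -1.1546 -1.6523] [-0.0382  0.024   0.0053] 0.016430973189373862
t [195.56 158.87] [188, 155, 16, 9, 104] [  0.9826  -0.1856 195.5577 158.8654]
t [196.55 173.26] [189, 170, 16, 7, 97] [  0.9967  -0.0817 196.5464 173.2577]
t [288.09 180.3 ] [287, 171, 3, 21, 57] [  0.0227   0.9997 288.0877 180.2982]
s [289.08 170.75] [287, 170, 5, 3, 12] [  0.9964   0.0843 289.0833 170.75  ]
s [280.5 215. ] [280, 214, 2, 3, 6] [ -0.    1.  280.5 215. ]
s [291.71 223.69] [280, 215, 21, 16, 145] [  0.7634  -0.646  291.7104 223.6897]
s [315.47 235.85] [310, 218, 12, 36, 316] [  0.1019   0.9948 315.4684 235.8513]
s [317.33 269.5 ] [317, 268, 2, 4, 6] [ -0.       1.     317.3333 269.5   ]
s [359.23 290.89] [347, 287, 26, 9, 188] [  0.9958   0.091  359.234  290.8883]
s [333.  288.5] [332, 288, 3, 2, 6] [  1.    0.  333.  288.5]
[315.6849 226.4932]
[316.2471 243.5797]
[316.6485 255.7867]
```

View pics/s8.png

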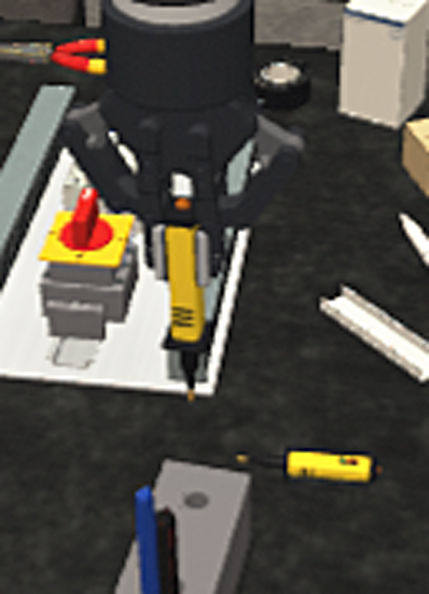

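The tester is held upright, tip at side (317.9,271), clear of its hole. I'll compare tip and top end numerically with the vertical.

```bash
python3 - <<'E'
from h import *
np.set_printoptions(precision=4,suppress=True)
s=eyes.grab_frame("side");s0=np.load("pics/side0.npy")
for f,b in((s0,(305,255,330,310)),(s,(300,195,330,280))):
  for c,st,p in blobs(f,(5,130,90),(17,255,255),b,2): print("orange/brass",c,st)
  for c,st,p in blobs(f,(18,120,80),(35,255,255),b,4):
    print("yel",c,st)
    for y in range(p[:,1].min(),p[:,1].max()+1,5): q=p[p[:,1]==y,0]; print(y,q.min(),q.max(),end=" | ")
    print()
for z in(.144,.148,.192,.284): print(z,proj("side",[.4370,.264,z]))
o,d=ray("side",(317.7,271.5)); 
for z in (.140,.144,.148): print(plane("side",(317.7,271.3),z))
E
```

```text
orange/brass [318.2 267. ] [317, 266, 4, 3, 10]
yel [318.54 287.49] [313, 270, 12, 34, 278]
270 323 323 | 275 313 322 | 280 314 322 | 285 314 323 | 290 314 323 | 295 315 323 | 300 314 323 | 
yel [328.5 288.5] [328, 288, 2, 2, 4]
288 328 329 | 
orange/brass [315.   211.29] [313, 210, 5, 4, 14]
yel [315.54 236.08] [310, 219, 12, 35, 316]
219 310 318 | 224 310 318 | 229 311 319 | 234 311 319 | 239 312 321 | 244 312 321 | 249 312 321 | 
yel [317.4 269.8] [317, 269, 2, 3, 5]
269 317 318 | 
0.144 [317.2343 270.5897]
0.148 [317.1846 269.0688]
0.192 [316.6199 251.7918]
0.284 [315.3201 212.0895]
[0.4367 0.2616 0.14  ]
[0.4357 0.2658 0.144 ]
[0.4346 0.2699 0.148 ]
```

The held tester matches a vertical at the expected spots to within about 1 mm (tip about 67.6 mm below the reported TCP z). Moving it over the red screw at about (0.580,-0.168).

Call:
step_arm:
  rows:
    - [0.01,-0.03,0,0,0,0]
    - [0.025,-0.08,0,0,0,0]
    - [0.045,-0.135,0,0,0,0]
    - [0.065,-0.19,0,0,0,0]
    - [0.08,-0.24,0,0,0,0]

```text
clock: 10.18
tcp_pos: [0.4853, 0.1177, 0.2107]
orientation: [-2.248, -2.193, 0.002]
contact_force: [-0.2, -0.3, -1.0]
grip_width: 0.0163
gripper_force: 59.2
```

Call:
step_arm:
  rows:
    - [0.02,-0.055,0,0,0,0]
    - [0.04,-0.11,0,0,0,0]
    - [0.055,-0.165,0,0,0,0]
    - [0.075,-0.22,0,0,0,0]
    - [0.09,-0.27,0,0,0,0]

```text
clock: 10.6
tcp_pos: [0.5392, -0.0445, 0.2105]
orientation: [-2.249, -2.192, 0.002]
contact_force: [0.4, 0.3, -0.1]
grip_width: 0.0164
gripper_force: 59.2
```

Call:
step_arm:
  rows:
    - [0.02,-0.055,0,0,0,0]
    - [0.04,-0.11,0,0,0,0]
    - [0.055,-0.16,0,0,0,0]
    - [0.065,-0.195,0,0,0,0]
    - [0.068,-0.208,0,0,0,0]

```text
clock: 11.02
tcp_pos: [0.5797, -0.1716, 0.2097]
orientation: [-2.254, -2.187, 0.003]
contact_force: [0.5, -0.3, -0.6]
grip_width: 0.0164
gripper_force: 59.3
```

Call:
step_arm:
  rows:
    - [0,0,0,0,0,0]
    - [0,0,-0.02,0,0,0]
    - [0,0,-0.04,0,0,0]
    - [0,0,-0.06,0,0,0]
    - [0,0,-0.06,0,0,0]

```text
clock: 11.43
tcp_pos: [0.5776, -0.1651, 0.1721]
orientation: [-2.242, -2.193, 0.004]
contact_force: [-0.4, 0.2, -1.7]
grip_width: 0.0165
gripper_force: 59.2
```

```bash
python3 - <<'E'
from h import *
np.set_printoptions(precision=4,suppress=True)
o=r.get_obs();p=o["tcp_pos"];print(p,o["orientation"],o["contact_force"],o["moment"],o["grip_width"],o["joints"])
t=eyes.grab_frame("top");s=eyes.grab_frame("side");np.save("pics/s9.npy",s)
e=p+[-.0005,.0008,-.0676];print("tip est",e,proj("side",e),proj("side",e+[0,0,.14]),"screw",proj("side",[.58,-.168,.0535]))
for n,f,b in(("t",t,(340,160,390,200)),("s",s,(280,120,330,200))):
  for lo,hi in(((18,120,60),(35,255,255)),((5,130,90),(17,255,255))):
    for c,st,q in blobs(f,lo,hi,b,2): print(n,lo[0],c,st)
E
```

```text
[ 0.5776 -0.1651  0.1721] [-2.2423 -2.1934  0.0045] [-0.4159  0.2171 -1.7486] [-0.0233  0.0456 -0.0145] 0.016450801467077628 [ 0.6875  0.4802 -0.6847  1.7341  0.341   1.0557 -0.136 ]
tip est [ 0.5771 -0.1643  0.1045] [303.547 172.484] [301.3356 127.0871] screw [303.6411 186.8349]
t 18 [368. 172.] [367, 168, 3, 8, 15]
t 18 [368.2 180.6] [368, 179, 2, 4, 5]
t 18 [354.67 181.44] [353, 180, 4, 4, 9]
t 18 [361. 181.] [360, 180, 3, 3, 9]
t 18 [366. 181.] [366, 180, 1, 3, 3]
t 5 [365.67 181.33] [365, 179, 3, 5, 6]
t 5 [369.  179.5] [369, 179, 1, 2, 2]
s 18 [301.03 143.69] [297, 130, 9, 28, 173]
s 18 [325.32 166.2 ] [321, 155, 9, 23, 188]
s 18 [295.32 163.34] [290, 161, 13, 5, 53]
s 18 [293.8  169.88] [287, 168, 14, 5, 66]
s 5 [300.5  125.33] [299, 125, 4, 2, 6]
s 5 [289.  163.5] [289, 162, 1, 4, 4]
s 5 [301.  169.5] [301, 168, 1, 4, 4]
s 5 [303.5 170. ] [303, 169, 2, 3, 4]
s 5 [286.  170.5] [286, 170, 1, 2, 2]
s 5 [304. 186.] [302, 186, 5, 1, 5]
```

```bash
python3 - <<'E'
from h import *
np.set_printoptions(precision=4,suppress=True)
o=r.get_obs();p=o["tcp_pos"];print(p,o["orientation"],o["contact_force"],o["clock"])
s=eyes.grab_frame("side")
for lo,hi in(((18,120,60),(35,255,255)),((5,130,90),(17,255,255))):
    for c,st,q in blobs(s,lo,hi,(296,120,312,190),2): print(lo[0],c,st)
e=p+[-.0005,.0008,-.0676];print(e,proj("side",e),proj("side",e+[0,0,.14]),proj("top",e),proj("top",e+[0,0,.14]))
h=cv2.cvtColor(s,cv2.COLOR_RGB2HSV)
print(s[166:190,303].tolist())
R=cv2.Rodrigues(o["orientation"])[0];print(R[:,2])
E
```

```text
[ 0.5793 -0.1658  0.1747] [-2.2456 -2.1944  0.0014] [ 0.3138  1.1602 -0.0022] 11.5333
18 [300.63 143.36] [297, 130, 9, 27, 170]
18 [298.5 163.5] [296, 162, 6, 4, 24]
18 [298. 170.] [296, 168, 5, 5, 25]
5 [300.   124.75] [299, 124, 3, 2, 4]
5 [301.89 169.67] [301, 168, 3, 4, 9]
5 [304. 186.] [302, 186, 5, 1, 5]
[ 0.5788 -0.165   0.1071] [302.9954 171.5048] [300.7447 126.0156] [368.3305 177.3227] [374.7368 165.3003]
[[12, 18, 20], [0, 19, 23], [53, 36, 27], [168, 82, 44], [178, 85, 45], [135, 53, 33], [61, 47, 45], [39, 45, 43], [42, 42, 40], [39, 38, 37], [39, 40, 38], [44, 44, 39], [38, 38, 35], [34, 33, 32], [59, 57, 56], [105, 102, 100], [91, 93, 94], [118, 131, 111], [188, 59, 49], [168, 17, 13], [190, 103, 39], [96, 72, 122], [6, 52, 139], [208, 162, 70]]
[-0.0019  0.0007 -1.    ]
```

Call:
step_arm:
  rows:
    - [0.002,-0.0047,-0.015,0,0,0]
    - [0.002,-0.0047,-0.03,0,0,0]
    - [0.002,-0.0047,-0.045,0,0,0]
    - [0.002,-0.0047,-0.058,0,0,0]
    - [0.002,-0.0047,-0.068,0,0,0]

```text
clock: 12.0
tcp_pos: [0.5806, -0.1697, 0.1334]
orientation: [-2.248, -2.193, 0.001]
contact_force: [-0.5, 0.5, -0.9]
grip_width: 0.0163
gripper_force: 59.2
```

Call:
step_arm:
  rows:
    - [0,0,0,0,0,0]
    - [0,0,0,0,0,0]
    - [0,0,0,0,0,0]
    - [0,0,0,0,0,0]
    - [0,0,0,0,0,0]

```text
clock: 12.42
tcp_pos: [0.5816, -0.1697, 0.1354]
orientation: [2.248, 2.193, 0.001]
contact_force: [-0.0, -0.2, -0.1]
grip_width: 0.0165
gripper_force: 59.2
```

```bash
python3 - <<'E'
from h import *
np.set_printoptions(precision=4,suppress=True)
o=r.get_obs();p=o["tcp_pos"];print(p,o["orientation"],o["contact_force"],o["moment"],o["clock"])
s=eyes.grab_frame("side")
for lo,hi in(((18,120,60),(35,255,255)),((5,130,90),(17,255,255))):
    for c,st,q in blobs(s,lo,hi,(292,125,312,192),2): print(lo[0],c,st)
e=p+[-.0005,.0008,-.0676];print(e,proj("side",e),proj("side",e+[0,0,.14]))
g=s[176:190,296:312];print(g.sum(2)//3);print(g[:,:,0].astype(int)-g[:,:,2])
E
```

```text
[ 0.5816 -0.1697  0.1354] [2.2481 2.1933 0.0008] [-0.0175 -0.1729 -0.1306] [ 0.0465 -0.0042 -0.0704] 12.4167
18 [299.93 156.66] [292, 142, 14, 27, 194]
18 [295.92 170.15] [292, 168, 10, 5, 39]
18 [303.  180.5] [303, 180, 1, 2, 2]
5 [300.5 137.5] [300, 137, 2, 2, 4]
5 [305.  163.5] [305, 163, 1, 2, 2]
5 [293.5 172. ] [293, 172, 2, 1, 2]
5 [304. 186.] [302, 186, 5, 1, 5]
[ 0.5811 -0.1689  0.0678] [303.1487 182.4667] [300.9599 138.712 ]
[[ 39  40  37  37  40  30  19  19  36  42  42  42  39  40  40  39]
 [ 38  37  39  39  42  35  25  20  38  41  40  41  39  39  39  39]
 [ 32  32  36  37  40  39  25  16  32  38  39  38  38  38  39  38]
 [ 24  24  25  28  31  29  34  35  36  34  34  33  34  34  37  35]
 [ 98  82  77  59  46  33  80  78  42  26  28  27  27  29  32  34]
 [233 255 255 239 156 100  91  97 102 104 104 117 100 108  98  68]
 [245 255 255 228 147 113  80  89 105 113 102  97  88 131 151 114]
 [181 174 181 131 128 119 101 119 105 117 110 102  93 135 162 104]
 [255 255 210 123 108  92  92  99  98  98  93 109 122 131 139  93]
 [255 255 232  91  65  61  66  65  84  79  67  70 103 112 1
[... 767 characters left out ...]
6    8
     7    6]
 [  17    0    0   20    4   -3   14   45   39   34   10   -1    0    5
    10    7]
 [  16   48   52   10  -19   21    6   10   21   54   39   -4  -17   -9
     0    2]
 [   0    0   76  198  158  136  142  138  166  141  116  127  153  118
    60   22]
 [   0    0   42  229  168  145  159  156  162  153  145  140  205  217
   161   53]
 [ 123  118  181  241  199  201  166  150  154  138  150  190  231  231
   169    8]
 [   0   24  -77  -56  -51  -83  -55  -25  -28  -43   10  112  169  160
   107   14]
 [   0  -65 -193 -137 -127 -145 -137 -133 -123 -111  -86 -112 -123  -70
    40   30]
 [ -19  -58 -127 -126 -139  -67   85  138   56  -83 -142 -180 -211 -109
   122   73]]
```

Call:
step_arm:
  rows:
    - [-0.002,0.0015,-0.005,0,0,0]
    - [-0.002,0.0015,-0.01,0,0,0]
    - [-0.002,0.0015,-0.016,0,0,0]
    - [-0.002,0.0015,-0.016,0,0,0]
    - [-0.002,0.0015,-0.016,0,0,0]

```text
clock: 12.88
tcp_pos: [0.5797, -0.1687, 0.1249]
orientation: [-2.248, -2.193, 0.001]
contact_force: [-0.6, 0.1, -0.5]
grip_width: 0.0162
gripper_force: 59.2
```

Call:
step_arm:
  rows:
    - [0,0,0,0,0,0]
    - [0,0,0,0,0,0]
    - [0,0,0,0,0,0]
    - [0,0,0,0,0,0]
    - [0,0,0,0,0,0]

```text
clock: 13.3
tcp_pos: [0.5801, -0.1688, 0.1254]
orientation: [2.249, 2.194, 0.0]
contact_force: [-0.6, -0.3, -0.2]
grip_width: 0.0165
gripper_force: 59.2
```

Call:
step_arm:
  rows:
    - [0,0,0,0,0,0]
    - [0,0,-0.0015,0,0,0]
    - [0,0,-0.003,0,0,0]
    - [0,0,-0.003,0,0,0]
    - [0,0,-0.003,0,0,0]

```text
clock: 13.72
tcp_pos: [0.5799, -0.1688, 0.1234]
orientation: [-2.249, -2.194, 0.0]
contact_force: [-0.9, -0.1, -1.5]
grip_width: 0.0161
gripper_force: 59.2
```

Call:
step_arm:
  rows:
    - [0,0,0,0,0,0]
    - [0,0,0,0,0,0]
    - [0,0,0,0,0,0]
    - [0,0,0,0,0,0]
    - [0,0,0,0,0,0]

```text
clock: 14.13
tcp_pos: [0.5801, -0.1688, 0.1235]
orientation: [2.249, 2.194, 0.0]
contact_force: [-0.1, 0.1, -0.9]
grip_width: 0.0163
gripper_force: 59.2
```

Call:
step_arm:
  rows:
    - [0,0,-0.0025,0,0,0]
    - [0,0,-0.0025,0,0,0]
    - [0,0,-0.0025,0,0,0]
    - [0,0,-0.0025,0,0,0]
    - [0,0,-0.0025,0,0,0]

```text
clock: 14.55
tcp_pos: [0.5801, -0.1688, 0.122]
orientation: [2.249, 2.194, 0.0]
contact_force: [0.1, 0.6, -1.5]
grip_width: 0.0159
gripper_force: 59.2
```

Call:
step_arm:
  rows:
    - [0,0,0,0,0,0]
    - [0,0,0,0,0,0]
    - [0,0,0,0,0,0]
    - [0,0,0,0,0,0]
    - [0,0,0,0,0,0]

```text
clock: 14.97
tcp_pos: [0.58, -0.1688, 0.122]
orientation: [2.249, 2.194, -0.0]
contact_force: [-0.1, -0.7, -1.4]
grip_width: 0.0163
gripper_force: 59.2
```

Call:
step_arm:
  rows:
    - [0,0,-0.0025,0,0,0]
    - [0,0,-0.0025,0,0,0]
    - [0,0,-0.0025,0,0,0]
    - [0,0,-0.0025,0,0,0]
    - [0,0,-0.0025,0,0,0]

```text
clock: 15.38
tcp_pos: [0.5802, -0.1688, 0.1206]
orientation: [2.249, 2.194, 0.0]
contact_force: [-0.1, 1.0, 0.7]
grip_width: 0.0165
gripper_force: 59.4
```

Call:
step_arm:
  rows:
    - [0,0,0,0,0,0]
    - [0,0,0,0,0,0]
    - [0,0,0,0,0,0]
    - [0,0,0,0,0,0]
    - [0,0,0,0,0,0]

```text
clock: 15.8
tcp_pos: [0.5801, -0.1688, 0.1206]
orientation: [2.249, 2.194, 0.0]
contact_force: [0.8, 0.6, 0.9]
grip_width: 0.0163
gripper_force: 59.4
```

Contact came at a reported z of about 0.1214, so the tip was at about 0.0538, which matches the screw's 0.0535 and not the terminal top's 0.0575. Pressing in about 3 mm more.

Call:
step_arm:
  rows:
    - [0,0,-0.001,0,0,0]
    - [0,0,-0.002,0,0,0]
    - [0,0,-0.003,0,0,0]
    - [0,0,-0.004,0,0,0]
    - [0,0,-0.005,0,0,0]

```text
clock: 16.22
tcp_pos: [0.5801, -0.1688, 0.1176]
orientation: [2.249, 2.194, 0.0]
contact_force: [-0.3, -0.2, 2.1]
grip_width: 0.0161
gripper_force: 59.5
```

Call:
step_arm:
  rows:
    - [0,0,0,0,0,0]
    - [0,0,0,0,0,0]
    - [0,0,0,0,0,0]
    - [0,0,0,0,0,0]
    - [0,0,0,0,0,0]

```text
clock: 16.63
tcp_pos: [0.5801, -0.1688, 0.1176]
orientation: [2.249, 2.194, 0.0]
contact_force: [1.0, 0.1, 1.1]
grip_width: 0.0167
gripper_force: 59.6
```

```bash
python3 - <<'E'
from h import *
np.set_printoptions(precision=4,suppress=True)
F=[];P=[]
for i in range(8):
    s=eyes.grab_frame("side");o=r.get_obs();F.append(o["contact_force"]);P.append(o["tcp_pos"])
print(np.mean(F,0),np.std(F,0),np.mean(P,0),cv2.Rodrigues(o["orientation"])[0][:,2],o["moment"])
for lo,hi in(((18,120,60),(35,255,255)),((5,130,90),(17,255,255))):
    for c,st,q in blobs(s,lo,hi,(292,135,312,192),2): print(lo[0],c,st)
e=P[-1]+[-.0005,.0008,-.0676];print(proj("side",[e[0],e[1],.0535]),proj("side",e+[0,0,.14]))
t=eyes.grab_frame("top")
for n,f,b in(("t",t,(285,165,312,200)),):
  for c,st,p in blobs(f,(0,150,80),(6,255,255),b): print(n,c,st)
print(s[180:188,299:309,0].astype(int)-s[180:188,299:309,2])
E
```

```text
[ 0.6523 -0.0187  1.9861] [0.3319 0.4484 0.292 ] [ 0.5801 -0.1688  0.1175] [ 0.0002 -0.     -1.    ] [-0.0329 -0.2802 -0.0163]
18 [299.63 162.89] [292, 148, 15, 26, 225]
5 [301.2 143.6] [300, 143, 3, 2, 5]
5 [306.  164.5] [306, 163, 1, 4, 4]
5 [306. 169.] [306, 168, 1, 3, 3]
5 [303.86 185.71] [302, 185, 5, 2, 7]
[303.7698 186.8526] [301.6941 144.8188]
t [297.35 179.99] [290, 173, 15, 15, 142]
[[  5   1  -1  -2  -1   0  -1   1   0   0]
 [ 33  16   7   1  -1  -3   3   5   7   5]
 [ 21   5   2  -2  -4  -6  30  13  -1   0]
 [ 10 -19  24  20 -16  13  62  42  -4 -18]
 [199 158 140 102  12  59 114 118 126 153]
 [230 169 147 154  94 105 144 149 140 205]
 [241 199 199 170 158 143 131 151 189 231]
 [-55 -52 -84 -54 -22 -35 -47  10 113 168]]
```

Call:
step_arm:
  rows:
    - [0,0,-0.001,0,0,0]
    - [0,0,-0.001,0,0,0]
    - [0,0,-0.001,0,0,0]
    - [0,0,-0.001,0,0,0]
    - [0,0,-0.001,0,0,0]

```text
clock: 17.5
tcp_pos: [0.5801, -0.1688, 0.1169]
orientation: [2.249, 2.194, 0.0]
contact_force: [1.2, -1.0, 1.6]
grip_width: 0.0162
gripper_force: 59.7
```

```bash
python3 - <<'E'
from h import *
np.set_printoptions(precision=4,suppress=True)
F=[]
for i in range(10):
    eyes.grab_frame("side");o=r.get_obs();F.append(o["contact_force"])
print(np.mean(F,0),o["tcp_pos"],o["clock"])
if 1.5<np.mean(F,0)[2]<3.5: print(r.hand_in())
E
```

```text
[ 0.946  -0.0904  2.5504] [ 0.5801 -0.1688  0.117 ] 18.0
the job is handed in; nothing more can be done
None
```

The job is handed in: the switch handle is at its off stop, and the tester is held upright on the red terminal's screw with its spring tip pressed in by an estimated 4 mm of its 8 mm travel, at 18 s.

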